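# Lock an empty brush handle into the gluing nest

## Robot

A 6-joint arm with a two-finger parallel gripper is mounted at the origin on the work surface; the furniture and walls round the work are solid. World frame = base frame: x ahead of the robot, y to its left, z up, the work surface at z = 0. Lengths are in m, angles in rad, forces in N, time in s.
With the tool pointing down it reaches from about 0.325 to 0.775 m from the base axis. Payload 9.3 kg.
Tool frame: the origin (TCP) lies between the finger pads; the fingertips stand 19 mm ahead of it and the grasp point (between the pads) is the TCP; z points along the fingers, y is the line along which they close (so a half turn about z gives the same grasp; the last joint's range is limited). The gripper opens to 85 mm and grips with 20 to 120 N. Pads are 22 mm wide; open, the fingers measure 114 mm over their backs; the gripper's body (76 mm by 85 mm) begins 54 mm behind the grasp point. The pads swing forward as they close: fully open they stand 13 mm farther back than shut.
Start: joints at [-1.467, 0.259, 0.021, 1.334, 0, 1.418], TCP at [0.14, -0.532, 0.25] pointing down, gripper open.
Joint ranges: [-3.04, 3.04], [-0.91, 1.82], [-1.04, 1.36], [-1.92, 1.95], [-1.52, 1.45], [-3.14, 3.14]. Speed limits (rad/s): [2.22, 2.22, 2.79, 3.14, 3.14, 3.14].

## Interface

Orientations are given as a rotation vector (axis times angle).
In Python, from bench import ctrl, snapshot, get_calibration, search_frame, place_of gives the robot as it stands. The module is installed in compiled form; this text tells all that it offers.
- The arm moves only by the shell command python3 -m pendant 'ROWS'. ROWS is JSON, a list of rows, each an object with "fingers": the closure, from -1 (fully open) to 1 (shut); "linear": the shift along the tool's x, y, z in cm, a list of three; "turn": the turn, a rotation vector about the tool's x, y, z in rad, a list of three. A call has 1 to 5 rows; each row shifts and turns the commanded pose from where the row before left it, along the tool's axes as they then stand; what a row does not reach is not made up. A row lasts 1/8 s, in which the tool goes at most 62.5 mm and 10.7 degrees, less where a joint would pass 70% of its speed; a pose out of reach is approached as far as the arm can. A call with a gripper value outside its range is refused whole. The fingers move at their own pace and stop on an object; the grip force is fixed at half the most. Time passes only in rows, so rows that do not move let the fingers close. It gives the time, the measured TCP pose, the force, the opening and the grip force at its end, in the units of the state.
- ctrl.observe(): the state, without advancing time (a new reading comes with each control period).
- snapshot(name): name is "scene" or "top"; returns the picture (384x512x3 uint8, red, green, blue); there is no depth.
- get_calibration(name): a dict with "camera_matrix" (3x3 intrinsics, pixels), "k1" (the pictures are not rectified: a ray, as slopes to the right and down, at radius r is drawn at 1 + k1 r^2 times it, then the intrinsics apply), "R" (3x3) and "t" (3): a world point X has camera coordinates R X + t. Camera axes: x right, y down, z forward; pixel columns grow to the right and rows downward; lengths in m; the calibration is good to about 2 mm. A picture is of the moment at which its call begins. get_calibration takes no time and is no camera call.
- ctrl.close_job(): hands the job in; it is judged then, once.
Trained networks look in the newest picture that a camera, given by its name, has taken for a name from the list of things; names that differ only in an ending like _2 or _b are one class to them, and where a whole thing is asked for, a point or a joint stands for the part that bears it (a point fixed in the world has none). Each returns a list of dicts, best first, with "score" (0 to 1); they miss things now and then, are a little off and sometimes report something else, mostly with a low value. They report only what shows in the picture. A call takes as long as a camera call.
- search_frame(camera, target): "centre" ([row, column] in pixels, amid what is visible of it).
- place_of(camera, target): "centre" ([row, column] in pixels: a listed point, or the origin of a listed thing).
The state is a dict: "clock": time; "qpos": joint angles; "joint_velocities": joint speeds; "joint_torque": joint torques, N m; "tcp_pos": TCP position; "tool_rot": TCP orientation; "ft_force": force on the tool from outside, world axes, zero at the start; "ft_torque": the same for the moment, N m; "opening": finger opening in m; "gripper_force": force on a finger pad.
Only numpy, scipy, OpenCV 4.12 (cv2) and the standard library are available. Lean on these libraries where they do the work, as an engineer would, in place of code of your own. Each camera call takes 0.05 s, during which the arm holds its last target. There are 200 camera calls.

## Task

Get the empty black brush handle ready for gluing: pull the nest's bolt fully back, set the handle's puck on the base plate in front of the slot, slide it upright under the slotted plate, round the corner and right to the end of the slot, then slide the bolt fully home behind it and let go. Leave the finished brush, the glue bottle and the ring tray where they are.

Things in the scene. Friction and masses are not known exactly. Their poses are not given: they have to be found in the camera images.
- handle_puck: Loose round aluminium puck with an EMPTY black waisted brush handle fixed upright on it, 0.26 kg, polished to slide easily (friction 0.2), standing on the bench. Origin: underside centre; z is its axis; yaw has no meaning. Flange 56 mm diameter, 8 mm high; neck 26 mm diameter up to 30 mm; collar 36 mm diameter, 30 to 34 mm; handle 34 to 95 mm above the origin, 40 mm at its widest.
- handle_grip (a point): Point on the axis of the empty handle, 64 mm above the puck's underside: a good height to grip it, about 40 mm wide from any side.
- brush_puck: Same kind of puck with a FINISHED brush on it (black handle and cream hair knot, 160 mm high over all). Loose bystander, not to be moved; it and the empty handle may change places. Origin: underside centre.
- nest: Gluing nest, fixed to the bench. Origin: underside, z up, x from its open apron to the bolt's grip, roughly away from the robot. Dark base plate 6 mm thick, x -115 to 85, y -85 to 85 mm. Over x -30 to 85 lies an aluminium plate, underside 19, top 25 mm above the bench, with an L-shaped slot 32 mm wide. The flange runs under the plate (5 mm to spare), the neck in the slot (3 mm each side).
- nest_mouth (a point): Centre of the slot's open mouth, on the base plate's upper face (6 mm above the bench), at x -30, y -40 mm in the nest; axes as the nest's. On the open apron before it (-x) a puck can be set down, best centred 48 mm before it, between two rails 19 mm high (x -80 to -30) that narrow from about 93 to 64 mm towards the mouth.
- nest_corner (a point): Where the centre lines of the slot's two legs cross, on the base plate's upper face, at x 30, y -40 mm in the nest: 60 mm along the nest's +x from the mouth. The second leg leaves along +y. Axes as the nest's. Held by its top and pressed hard on the base plate a puck tips: keep it 1 to 3 mm clear while sliding.
- nest_seat (a point): Where the puck's underside centre belongs, on the base plate's upper face, at x 30, y 45 mm in the nest: 85 mm along its +y from the corner. The slot's end stops the neck 1 mm beyond. Axes as the nest's. The bolt's guide and keeper, 40 mm high over the bench, stand at y 10 to 38, x 53 to 80 and -10 to 6 mm.
- bolt (a joint): Slide of the 10 mm round bolt along the nest's +x, in m: 0 fully home (lies across the slot's second leg, 21 mm before the seat, just above the plate, and locks the puck's neck in), 0.045 fully back (slot clear). Starts home or up to 18 mm back, always blocking the slot. Friction of 3 N holds it wherever it is left.
- bolt_grip (a point): Middle of the upright black round grip on the bolt's outer (+x) end, 16 mm diameter, from 47 to 81 mm above the bench, this point at 65 mm; pinch it from above. Moves with the bolt: at x 105 mm + the joint's value, y 24 mm in the nest.
- glue: White glue bottle with orange tip, 54 mm diameter, 161 mm high; bystander. Origin: underside centre.
- rings: Shallow green tray of rings, 90 x 130 x 24 mm; bystander. Origin: underside centre.

How it is judged:
On the way, in this order (a step that is already met when the one before it is completed fails the run):
1. the bolt is pulled back, clear of the slot (value of joint bolt above 0.038 m), for 0.1 s.
2. the handle's puck has entered the slot's first leg, under the plate (x of handle_puck in the frame of nest between -0.03 and 0.036 m and y of handle_puck in the frame of nest between -0.048 and -0.032 m and z of handle_puck in the frame of nest between 0.003 and 0.0125 m), for 0.05 s.
3. the puck is at the slot's end (x of handle_puck in the frame of nest_seat between -0.006 and 0.006 m and y of handle_puck in the frame of nest_seat between -0.006 and 0.006 m and z of handle_puck in the frame of nest_seat between -0.003 and 0.004 m), for 0.2 s.
At the end, for the whole second after the job is handed in: The empty handle's puck stands upright (within 0.1 rad) and at rest on the base plate at the slot's end, its centre within 6 mm of the seat along x and y, and the bolt is home behind it (within 4 mm) (all of step 3 and value of joint bolt below 0.004 m and angle between handle_puck's own z axis and vertical below 0.1 rad and linear speed of handle_puck below 0.02 m/s); the robot touches nothing.
It fails at once if the finished brush on its puck is shifted more than 3 cm (distance of brush_puck from where it was at the start of the episode above 0.03 m).
It fails at once if the glue bottle is shifted more than 3 cm (distance of glue from where it was at the start of the episode above 0.03 m).
It fails at once if the ring tray is shifted more than 3 cm (distance of rings from where it was at the start of the episode above 0.03 m).
It fails at once if the handle is tipped more than 0.6 rad (angle between handle_puck's own z axis and vertical above 0.6 rad).
It also fails if it takes over 58 s, if anything falls off the work surface, if the arm or the gripper's body presses on something with over 40 N, if the wrist force passes 120 N, or if a joint passes its speed limit or range.

## Working session

There is one attempt and no reset: what is moved stays moved. The work goes in short steps, Python scripts to look and compute and a shell command to move; the robot and the scene stay as the last step left them, time stands still between calls to the robot, and variables do not carry over. Pictures are saved under pics/ and viewed, at most 10 in all, crops included, and the job is handed in when it is done.

```bash
mkdir -p pics; cat > h.py <<'E'
import numpy as np, cv2
from bench import ctrl, snapshot, get_calibration, search_frame, place_of
from scipy.spatial.transform import Rotation as Ro
def cal(c):
    g=get_calibration(c); return np.array(g["camera_matrix"]),g["k1"],np.array(g["R"]),np.array(g["t"])
def dist(k1): return np.array([k1,0,0,0,0.])
def toworld(c,rc,z):
    K,k1,R,t=cal(c); p=cv2.undistortPoints(np.array([[[rc[1],rc[0]]]],float),K,dist(k1))[0,0]
    d=R.T@np.array([p[0],p[1],1]); o=-R.T@t
    return o+d*(z-o[2])/d[2]
def topix(c,X):
    K,k1,R,t=cal(c); p=cv2.projectPoints(np.array(X,float).reshape(-1,1,3),cv2.Rodrigues(R)[0],t,K,dist(k1))[0]
    return p.reshape(-1,2)
def shot(c,n):
    im=snapshot(c); cv2.imwrite(f"pics/{n}.png",cv2.cvtColor(im,cv2.COLOR_RGB2BGR)); return im
E
python3 - <<'E'
from h import *
s=ctrl.observe(); print(s["clock"],s["tcp_pos"],s["tool_rot"],s["opening"], Ro.from_rotvec(s["tool_rot"]).as_matrix().round(3))
Z=dict(handle_puck=0,handle_grip=.064,brush_puck=0,nest=0,nest_mouth=.006,nest_corner=.006,nest_seat=.006,bolt_grip=.065,glue=0,rings=0)
for c in("top","scene"):
    shot(c,c+"0"); K,k1,R,t=cal(c); print(c,-R.T@t)
    for n,z in Z.items():
        for q in place_of(c,n)[:2]: print(n,round(q["score"],2),np.round(q["centre"]),toworld(c,q["centre"],z).round(4))
E
```

```text
0.0 [ 0.13966288 -0.53171261  0.24964746] [-3.11438997e+00 -4.02113034e-01 -7.51158598e-05] 0.08551831148933679 [[ 0.967  0.254 -0.   ]
 [ 0.254 -0.967  0.001]
 [ 0.    -0.001 -1.   ]]
top [ 0.56631273 -0.09684574  0.99527668]
handle_puck 0.75 [173. 186.] [0.6522 0.0706 0.    ]
handle_grip 0.63 [169. 182.] [0.6558 0.0681 0.064 ]
brush_puck 0.74 [256. 166.] [0.4695 0.1109 0.    ]
nest 0.79 [236. 306.] [ 0.5174 -0.1953  0.    ]
nest_mouth 0.96 [254. 321.] [ 0.478  -0.2273  0.006 ]
nest_corner 0.93 [223. 325.] [ 0.5465 -0.2362  0.006 ]
nest_seat 0.75 [226. 282.] [ 0.5381 -0.141   0.006 ]
bolt_grip 0.49 [186. 296.] [ 0.6215 -0.1675  0.065 ]
glue 0.61 [105. 236.] [ 0.8051 -0.0383  0.    ]
glue 0.57 [188. 301.] [ 0.6208 -0.1839  0.    ]
rings 0.64 [133. 318.] [ 0.7442 -0.2209  0.    ]
scene [-0.26774547  0.62073684  0.60119023]
handle_puck 0.89 [237. 192.] [0.644  0.0819 0.    ]
handle_grip 0.81 [214. 194.] [0.639  0.0753 0.064 ]
brush_puck 0.65 [270. 219.] [0.4782 0.1122 0.    ]
brush_puck 0.58 [212. 193.] [0.7623 0.0051 0.    ]
nest 0.85 [224. 304.] [ 0.5246 -0.1975  0.    ]
nest_mouth 0.81 [230. 324.] [ 0.4597 -0.2085  0.006 ]
nest_corner 0.94 [216. 308.] [ 0.5436 -0.2307  0.006 ]
nest_seat 0.71 [222. 286.] [ 0.5536 -0.1572  0.006 ]
nest_seat 0.4 [223. 305.] [ 0.5176 -0.1929  0.006 ]
bolt_grip 0.61 [188. 278.] [ 0.6358 -0.1971  0.065 ]
glue 0.94 [201. 192.] [ 0.8228 -0.0306  0.    ]
rings 0.87 [194. 260.] [ 0.743  -0.2232  0.    ]
```

```bash
cd pics; python3 -c "
import cv2,numpy as np
cv2.imwrite('both0.png',cv2.resize(np.vstack([cv2.imread('top0.png'),cv2.imread('scene0.png')]),None,fx=.78,fy=.78))"
```

```text
(no output)
```

View pics/both0.png

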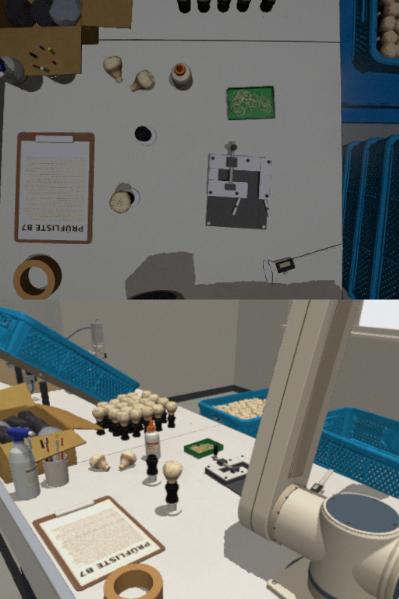

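```bash
cat > fit.py <<'E'
from h import *
from scipy.optimize import minimize
im=cv2.imread("pics/top0.png"); g=cv2.GaussianBlur(cv2.cvtColor(im,6).astype(np.float32),(0,0),.8)
def seg(a,b,z,n=40):
    u=np.linspace(0,1,n)[:,None]; return np.c_[np.array(a)*(1-u)+np.array(b)*u,np.full(n,z)]
# edges: polyline of base plate (6mm) and top plate outline and slot
B=[((-.115,-.085),(-.115,.085),.006),((-.115,-.085),(-.03,-.085),.006),((-.115,.085),(-.03,.085),.006)]
T=[((-.03,-.085),(.085,-.085),.025),((-.03,.085),(.085,.085),.025),((.085,-.085),(.085,.085),.025),((-.03,-.024),(-.03,.085),.025),
((-.03,-.056),(.046,-.056),.025),((-.03,-.024),(.014,-.024),.025),((.014,-.024),(.014,.061),.025),((.046,-.056),(.046,.0),.025)]
L=B+T
gx=cv2.Sobel(g,5,1,0)/8; gy=cv2.Sobel(g,5,0,1)/8
def world(p,X): 
    c,s=np.cos(p[2]),np.sin(p[2]); return np.c_[p[0]+c*X[:,0]-s*X[:,1],p[1]+s*X[:,0]+c*X[:,1],X[:,2]]
def cost(p):
    tot=0
    for a,b,z in L:
        q=topix("top",world(p,seg(a,b,z))).astype(np.float32); d=q[-1]-q[0]; n=np.array([-d[1],d[0]])/np.linalg.norm(d)
        m=[cv2.remap(G,q[:,0].copy(),q[:,1].copy(),1)[:,0] for G in(gx,gy)]
        v=n[0]*m[0]+n[1]*m[1]; tot+=abs(v.mean())*np.linalg.norm(np.subtract(b,a))
    return -tot
if __name__=="__main__":
    best=None
    for x in np.arange(.505,.54,.003):
     for y in np.arange(-.21,-.18,.003):
      for a in np.arange(-.15,.16,.03):
        c=cost((x,y,a)); best=min(best,(c,x,y,a)) if best else (c,x,y,a)
    r=minimize(cost,best[1:],method="Nelder-Mead",options=dict(initial_simplex=np.array(best[1:])+np.array([[0,0,0],[.002,0,0],[0,.002,0],[0,0,.02]])))
    print(best,r.x,r.fun)
    S=7; o=(250,170); big=cv2.resize(im[170:255,250:352],None,fx=S,fy=S,interpolation=cv2.INTER_CUBIC)
    for a,b,z in L:
        q=(topix("top",world(r.x,seg(a,b,z)))-o+.5)*S
        cv2.polylines(big,[q.astype(int)],False,(0,0,255) if z>.01 else (0,255,0),1)
    for v in (0,.018): 
        q=(topix("top",world(r.x,np.array([[.105+v,.024,.081]])))-o+.5)*S; cv2.circle(big,tuple(q[0].astype(int)),4,(255,0,255),-1)
    cv2.imwrite("pics/fit.png",big)
E
python3 fit.py
```

```text
Traceback (most recent call last):
  File "fit.py", line 26, in <module>
    c=cost((x,y,a)); best=min(best,(c,x,y,a)) if best else (c,x,y,a)
  File "fit.py", line 17, in cost
    q=topix("top",world(p,seg(a,b,z))).astype(np.float32); d=q[-1]-q[0]; n=np.array([-d[1],d[0]])/np.linalg.norm(d)
      ~~~~~^^^^^^^^^^^^^^^^^^^^^^^^^^^
  File "h.py", line 12, in topix
    K,k1,R,t=cal(c); p=cv2.projectPoints(np.array(X,float).reshape(-1,1,3),cv2.Rodrigues(R)[0],t,K,dist(k1))[0]
             ~~~^^^
  File "h.py", line 5, in cal
    g=get_calibration(c); return np.array(g["camera_matrix"]),g["k1"],np.array(g["R"]),np.array(g["t"])
ValueError: time passes only in moves, steps and waits
```

Too many calibration calls; cache it.

```bash
sed -i 's/^def cal/import functools\n@functools.cache\ndef cal/' h.py; python3 fit.py
```

```text
(np.float64(-17.236950689911843), np.float64(0.511), np.float64(-0.19199999999999998), np.float64(-0.06)) [ 0.51082325 -0.1929456  -0.05555451] -18.261348471403124
```

View pics/fit.png

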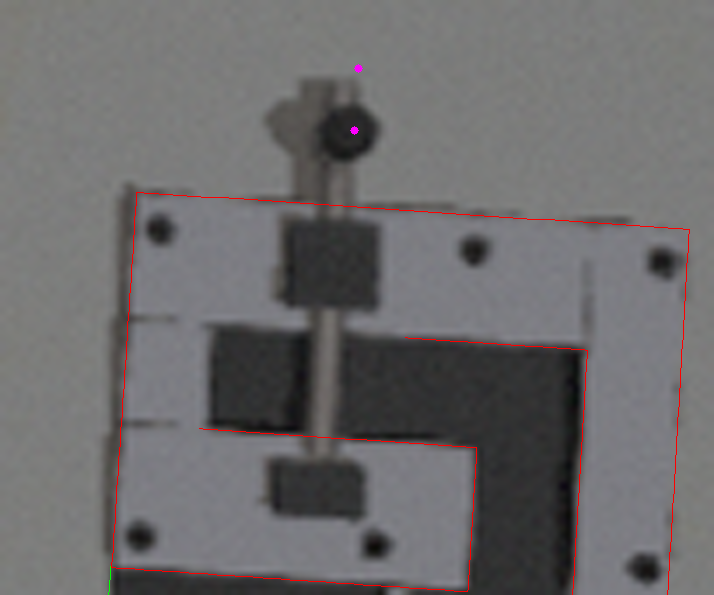

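```bash
cat >> h.py <<'E'
P=np.array([.5108,-.1929,-.0556])
def w2n(X):
    c,s=np.cos(P[2]),np.sin(P[2]); d=np.array(X[:2])-P[:2]; return np.array([c*d[0]+s*d[1],-s*d[0]+c*d[1],X[2]])
def n2w(X):
    c,s=np.cos(P[2]),np.sin(P[2]); return np.array([P[0]+c*X[0]-s*X[1],P[1]+s*X[0]+c*X[1],X[2]])
def delta(Xn):
    s=ctrl.observe(); M=Ro.from_rotvec(s["tool_rot"]).as_matrix(); print("cm tool",(M.T@(n2w(Xn)-s["tcp_pos"])*100).round(2))
def st():
    s=ctrl.observe(); M=Ro.from_rotvec(s["tool_rot"]).as_matrix()
    print("t",round(s["clock"],2),"nest",(w2n(s["tcp_pos"])*1000).round(1),"yawerr",round(np.arctan2(M[1,0],M[0,0])-P[2],4),"tilt",M[:2,2].round(4),"F",np.round(s["ft_force"],1),"op",round(s["opening"]*1000,1))
E
python3 - <<'E'
from h import *
im=cv2.imread("pics/top0.png"); g=cv2.cvtColor(im,6)
for px,z in (((345,130),.081),((330,262),.04),((318,488),.04),((325,390),.030)):
    print(px,(w2n(toworld("top",(170+px[1]/7-.5,250+px[0]/7-.5),z))*1000).round(1))
r0,c0=150,165; sub=(g[r0:200,c0:210]<50).astype(np.uint8); n,l,stt,cen=cv2.connectedComponentsWithStats(sub)
for i in range(1,n):
    if stt[i,4]>40: rc=(r0+cen[i][1],c0+cen[i][0]); print(stt[i],rc,[toworld("top",rc,z).round(4) for z in(.064,.08,.095)])
S=8;cv2.imwrite("pics/h0.png",np.hstack([cv2.resize(im[150:200,160:210],None,fx=S,fy=S,interpolation=2),cv2.resize(cv2.imread("pics/scene0.png")[190:250,165:215],None,fx=6.667,fy=6.667,interpolation=2)]))if 0 else cv2.imwrite("pics/h0.png",cv2.resize(im[150:200,160:210],None,fx=S,fy=S,interpolation=2))
E
```

```text
(345, 130) [105.1  26.8  81. ]
(330, 262) [67.4 25.6 40. ]
(318, 488) [-0.7 24.9 40. ]
(325, 390) [28.6 23.9 30. ]
[  8  12  21  19 313] (np.float64(171.33226837060704), np.float64(182.84345047923324)) [array([0.6501, 0.0673, 0.064 ]), array([0.6487, 0.0645, 0.08  ]), array([0.6473, 0.0618, 0.095 ])]
```

View pics/h0.png

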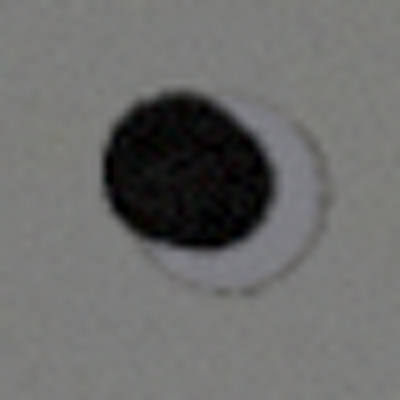

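```bash
python3 -m pendant '[{"fingers":-1,"linear":[0,0,0],"turn":[0,0,0.16]},{"fingers":-1,"linear":[0,0,0],"turn":[0,0,0.1525]},{"fingers":-1,"linear":[0,0,0],"turn":[0,0,0]}]'; python3 -c "
from h import *
st(); delta([.106,.025,.12])"
```

```text
clock: 1.48
tcp_pos: [0.1397, -0.532, 0.2503]
tool_rot: [3.14, -0.086, 0.0]
ft_force: [0.4, 0.3, 0.4]
opening: 0.0852
gripper_force: 0.0
t 1.48 nest [-351.7 -359.2  250.3] yawerr 0.0009 tilt [ 0. -0.] F [0.4 0.3 0.4] op 85.2
cm tool [ 45.8  -38.37  13.03]
```

```bash
python3 -m pendant '[{"fingers":-1,"linear":[4.5,-3.8,0],"turn":[0,0,0]},{"fingers":-1,"linear":[4.5,-3.8,0],"turn":[0,0,0]},{"fingers":-1,"linear":[4.5,-3.8,0],"turn":[0,0,0]},{"fingers":-1,"linear":[4.5,-3.8,0],"turn":[0,0,0]},{"fingers":-1,"linear":[4.5,-3.8,0],"turn":[0,0,0]}]' >/dev/null; python3 -m pendant '[{"fingers":-0.4,"linear":[4.5,-3.8,0],"turn":[0,0,0]},{"fingers":-0.4,"linear":[4.5,-3.8,0],"turn":[0,0,0]},{"fingers":-0.4,"linear":[4.5,-3.8,0],"turn":[0,0,0]},{"fingers":-0.4,"linear":[4.5,-3.8,0],"turn":[0,0,0]},{"fingers":-0.4,"linear":[4.5,-3.8,0],"turn":[0,0,0]}]'; python3 -c "
from h import *
st(); delta([.106,.025,.12]);st()
print(toworld('top',(174,187.9),.008),w2n(toworld('top',(174,187.9),.008)))"
```

```text
clock: 2.72
tcp_pos: [0.6116, -0.1762, 0.2503]
tool_rot: [3.14, -0.081, 0.001]
ft_force: [0.3, -1.9, 1.2]
opening: 0.0599
gripper_force: 0.0
t 2.73 nest [ 99.7  22.3 250.3] yawerr 0.0042 tilt [ 0.0003 -0.0003] F [ 0.3 -1.9  1.2] op 59.9
cm tool [ 0.62 -0.27 13.04]
t 2.73 nest [ 99.7  22.3 250.3] yawerr 0.0042 tilt [ 0.0003 -0.0003] F [ 0.3 -1.9  1.2] op 59.9
[0.6493721  0.06587809 0.008     ] [0.12397731 0.26607885 0.008     ]
```

```bash
python3 -m pendant '[{"fingers":-0.4,"linear":[0,0,4],"turn":[0,0,0]},{"fingers":-0.4,"linear":[0,0,4],"turn":[0,0,0]},{"fingers":-0.4,"linear":[0,0,4],"turn":[0,0,0]},{"fingers":-0.4,"linear":[0,0,0],"turn":[0,0,0]}]'; python3 -c "
from h import *
st(); delta([.106,.025,.065]);shot('top','t1')
im=cv2.imread('pics/t1.png');cv2.imwrite('pics/t1c.png',cv2.resize(im[150:260,240:360],None,fx=5,fy=5,interpolation=2))"
```

```text
clock: 3.22
tcp_pos: [0.6087, -0.1769, 0.1276]
tool_rot: [-3.138, 0.083, 0.008]
ft_force: [0.2, -0.2, 0.8]
opening: 0.0601
gripper_force: 0.0
t 3.23 nest [ 96.8  21.4 127.6] yawerr 0.003 tilt [-0.0053  0.0023] F [ 0.2 -0.2  0.8] op 60.1
cm tool [ 0.95 -0.34  6.25]
```

View pics/t1c.png

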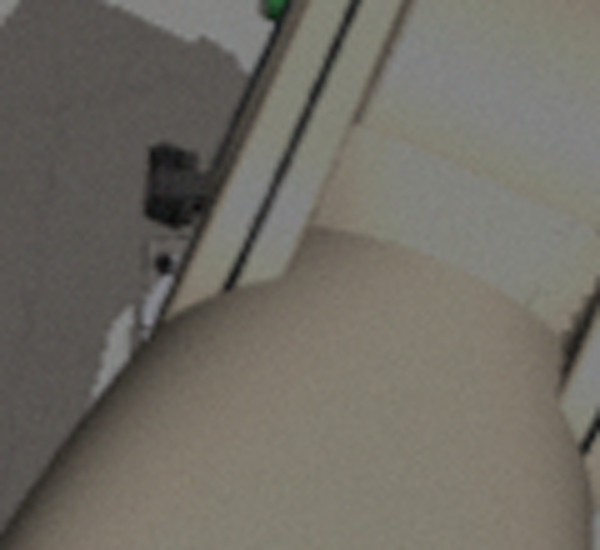

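The arm hides the nest from the top camera, so I go on by numbers and force.

```bash
python3 -m pendant '[{"fingers":-0.4,"linear":[0.95,-0.35,0],"turn":[0,0,0]},{"fingers":-0.4,"linear":[0,0,3],"turn":[0,0,0]},{"fingers":-0.4,"linear":[0,0,3],"turn":[0,0,0]},{"fingers":-0.4,"linear":[0,0,0],"turn":[0,0,0]},{"fingers":-0.4,"linear":[0,0,0],"turn":[0,0,0]}]'; python3 -c "
from h import *
st(); delta([.106,.025,.065])"
```

```text
clock: 3.9
tcp_pos: [0.6211, -0.175, 0.0723]
tool_rot: [3.139, -0.087, 0.004]
ft_force: [0.5, -0.3, 0.9]
opening: 0.0595
gripper_force: 0.0
t 3.9 nest [109.1  24.   72.3] yawerr 0.0003 tilt [ 0.0025 -0.001 ] F [ 0.5 -0.3  0.9] op 59.5
cm tool [-0.31 -0.1   0.73]
```

```bash
python3 -m pendant '[{"fingers":-0.4,"linear":[-0.2,-0.1,0.6],"turn":[0,0,0]},{"fingers":-0.4,"linear":[0,0,0],"turn":[0,0,0]},{"fingers":1,"linear":[0,0,0],"turn":[0,0,0]},{"fingers":1,"linear":[0,0,0],"turn":[0,0,0]},{"fingers":1,"linear":[0,0,0],"turn":[0,0,0]}]';python3 -m pendant '[{"fingers":1,"linear":[0,0,0],"turn":[0,0,0]},{"fingers":1,"linear":[0,0,0],"turn":[0,0,0]}]'; python3 -c "
from h import *
st(); delta([.106,.025,.065])"
```

```text
clock: 4.53
tcp_pos: [0.618, -0.1744, 0.0647]
tool_rot: [3.139, -0.088, 0.001]
ft_force: [-1.1, -5.1, 2.4]
opening: 0.0144
gripper_force: 58.4
clock: 4.78
tcp_pos: [0.618, -0.1744, 0.0647]
tool_rot: [3.139, -0.088, 0.001]
ft_force: [-1.5, -4.9, 2.7]
opening: 0.0148
gripper_force: 58.6
t 4.78 nest [106.   24.5  64.7] yawerr -0.0007 tilt [ 0.0004 -0.0015] F [-1.5 -4.9  2.7] op 14.8
cm tool [ 0.   -0.05 -0.03]
```

```bash
python3 -m pendant '[{"fingers":1,"linear":[1,0,0],"turn":[0,0,0]},{"fingers":1,"linear":[1.2,0,0],"turn":[0,0,0]},{"fingers":1,"linear":[1.2,0,0],"turn":[0,0,0]},{"fingers":1,"linear":[0.9,0,0],"turn":[0,0,0]},{"fingers":1,"linear":[0,0,0],"turn":[0,0,0]}]'; python3 -c "
from h import *
st()"
```

```text
clock: 5.4
tcp_pos: [0.6619, -0.1767, 0.0647]
tool_rot: [3.139, -0.088, 0.003]
ft_force: [3.6, -5.5, 2.7]
opening: 0.0142
gripper_force: 58.8
t 5.4 nest [150.   24.6  64.7] yawerr -0.0004 tilt [ 0.0019 -0.0013] F [ 3.6 -5.5  2.7] op 14.2
```

```bash
python3 -m pendant '[{"fingers":1,"linear":[0.15,0,0],"turn":[0,0,0]},{"fingers":1,"linear":[0.15,0,0],"turn":[0,0,0]},{"fingers":1,"linear":[0,0,0],"turn":[0,0,0]}]'; python3 -c "
from h import *
st()"
```

```text
clock: 5.78
tcp_pos: [0.6629, -0.1768, 0.0646]
tool_rot: [3.139, -0.089, -0.002]
ft_force: [-5.1, -4.4, 5.6]
opening: 0.0146
gripper_force: 59.3
t 5.78 nest [150.9  24.6  64.6] yawerr -0.0009 tilt [-0.0014 -0.0011] F [-5.1 -4.4  5.6] op 14.6
```

```bash
python3 -m pendant '[{"fingers":1,"linear":[-0.15,0,0],"turn":[0,0,0]},{"fingers":-0.4,"linear":[0,0,0],"turn":[0,0,0]},{"fingers":-0.4,"linear":[0,0,0],"turn":[0,0,0]},{"fingers":-0.4,"linear":[0,0,-3],"turn":[0,0,0]},{"fingers":-0.4,"linear":[0,0,-4],"turn":[0,0,0]}]' >/dev/null;python3 -m pendant '[{"fingers":-1,"linear":[0,0,-4],"turn":[0,0,0]},{"fingers":-1,"linear":[0,0,0],"turn":[0,0,0]}]'; python3 -c "
from h import *
st(); delta(w2n([.650,.0667,.17]))"
```

```text
clock: 6.65
tcp_pos: [0.6635, -0.1761, 0.1778]
tool_rot: [3.139, -0.087, 0.008]
ft_force: [-0.0, 0.6, -0.3]
opening: 0.0852
gripper_force: 0.0
t 6.65 nest [151.6  25.3 177.8] yawerr 0.0003 tilt [ 0.0054 -0.0017] F [-0.   0.6 -0.3] op 85.2
cm tool [ -2.7  -24.17   0.73]
```

```bash
python3 -m pendant '[{"fingers":-1,"linear":[-0.6,-5,0],"turn":[0,0,0]},{"fingers":-1,"linear":[-0.7,-5,0],"turn":[0,0,0]},{"fingers":-1,"linear":[-0.7,-5,0],"turn":[0,0,0]},{"fingers":-1,"linear":[-0.7,-5,0],"turn":[0,0,0]},{"fingers":-1,"linear":[0,-4.2,0],"turn":[0,0,0]}]' >/dev/null;python3 -m pendant '[{"fingers":-1,"linear":[0,0,0],"turn":[0,0,0]},{"fingers":-1,"linear":[0,0,0],"turn":[0,0,0]}]'; python3 -c "
from h import *
st(); delta(w2n([.650,.0667,.064]));
shot('top','t2');s=shot('scene','s2')
for n,z in(('handle_puck',0),('handle_grip',.064)):
  for q in place_of('scene',n)[:1]: print(n,q['score'],toworld('scene',q['centre'],z))
a=cv2.imread('pics/s2.png');p=np.vstack([topix('scene',[[.65,.0667,0]]),topix('scene',[[.65,.0667,.095]]),topix('scene',[ctrl.observe()['tcp_pos']])])
b=cv2.resize(a[130:270,130:270],None,fx=4,fy=4,interpolation=2)
for q in p: cv2.circle(b,tuple(((q-130+.5)*4).astype(int)),3,(0,0,255),-1)
cv2.imwrite('pics/s2c.png',b)"
```

```text
clock: 7.52
tcp_pos: [0.6482, 0.0584, 0.1734]
tool_rot: [-3.135, 0.064, 0.002]
ft_force: [0.3, -0.0, 0.7]
opening: 0.0853
gripper_force: 0.0
t 7.53 nest [123.2 258.6 173.4] yawerr 0.0149 tilt [-0.0011  0.0064] F [ 0.3 -0.   0.7] op 85.3
cm tool [ 0.16 -0.77 10.95]
handle_puck 0.79 [0.65880194 0.07068261 0.        ]
handle_grip 0.67 [0.63711698 0.07364902 0.064     ]
```

View pics/s2c.png

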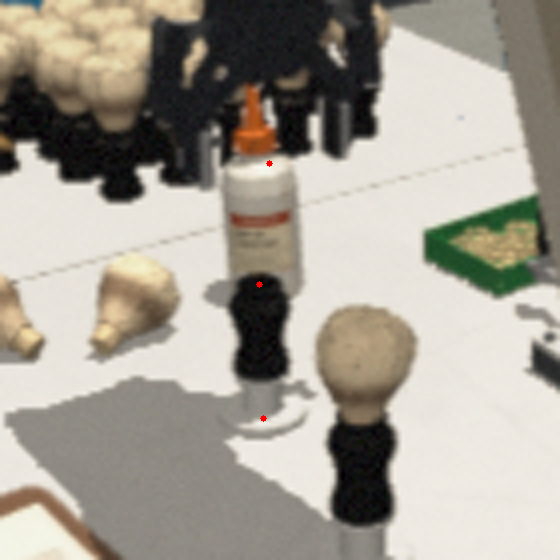

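The handle stands where estimated (dots at its base and top agree). Descend and grip.

```bash
python3 -m pendant '[{"fingers":-1,"linear":[0.15,-0.75,0],"turn":[0,0,0.015]},{"fingers":-1,"linear":[0,0,3],"turn":[0,0,0]},{"fingers":-1,"linear":[0,0,4],"turn":[0,0,0]},{"fingers":-1,"linear":[0,0,2],"turn":[0,0,0]},{"fingers":-1,"linear":[0,0,0],"turn":[0,0,0]}]' >/dev/null;python3 -m pendant '[{"fingers":-1,"linear":[0,0,0],"turn":[0,0,0]}]'; python3 -c "
from h import *
st(); delta(w2n([.650,.0667,.064]))"
```

```text
clock: 8.48
tcp_pos: [0.6506, 0.0594, 0.0854]
tool_rot: [-3.129, 0.066, -0.002]
ft_force: [-0.0, 0.2, -0.9]
opening: 0.0852
gripper_force: 0.0
t 8.47 nest [125.6 259.7  85.4] yawerr 0.0131 tilt [0.0017 0.0123] F [-0.   0.2 -0.9] op 85.2
cm tool [-0.09 -0.7   2.15]
```

```bash
python3 -c "
from h import *
print(np.round(ctrl.observe()['qpos'],3),np.round(ctrl.observe()['joint_torque'],1))"
```

```text
[-0.043  0.514 -0.01   1.046  0.012  3.142] [ -0.1 -70.5  30.6  -0.    0.    0. ]
```

Joint 6 has hit its limit; turn the tool back by 0.3 rad (the handle is round).

```bash
python3 -m pendant '[{"fingers":-1,"linear":[0,0,0],"turn":[0,0,-0.15]},{"fingers":-1,"linear":[0,0,0],"turn":[0,0,-0.15]},{"fingers":-1,"linear":[0,0,0],"turn":[0,0,0]},{"fingers":-1,"linear":[0,0,0],"turn":[0,0,0]}]'; python3 -c "
from h import *
st(); delta(w2n([.650,.0667,.064]));print(np.round(ctrl.observe()['qpos'],3))"
```

```text
clock: 8.98
tcp_pos: [0.6504, 0.0596, 0.0852]
tool_rot: [-3.104, -0.397, -0.005]
ft_force: [0.4, -0.6, -0.4]
opening: 0.0854
gripper_force: 0.0
t 8.97 nest [125.3 259.9  85.2] yawerr 0.3102 tilt [0.0017 0.0122] F [ 0.4 -0.6 -0.4] op 85.4
cm tool [ 0.13 -0.67  2.13]
[-0.042  0.514 -0.011  1.045  0.012  2.845]
```

```bash
cat >> h.py <<'E'
_st=st
def st(yaw=None):
    _st(); s=ctrl.observe(); M=Ro.from_rotvec(s["tool_rot"]).as_matrix()
    y=np.arctan2(M[1,0],M[0,0]) if yaw is None else yaw
    D=np.array([[np.cos(y),np.sin(y),0],[np.sin(y),-np.cos(y),0],[0,0,-1]])
    print("turn fix",Ro.from_matrix(M.T@D).as_rotvec().round(4),"q6",round(s["qpos"][5],3))
E
python3 -m pendant '[{"fingers":-1,"linear":[0,0,0],"turn":[-0.0114,-0.0047,0]},{"fingers":-1,"linear":[0.1,-0.65,0],"turn":[0,0,0]},{"fingers":-1,"linear":[0,0,0],"turn":[0,0,0]},{"fingers":-1,"linear":[0,0,0],"turn":[0,0,0]}]'; python3 -c "
from h import *
st(); delta(w2n([.650,.0667,.064]))"
```

```text
clock: 9.48
tcp_pos: [0.6492, 0.0664, 0.0843]
tool_rot: [-3.115, -0.404, 0.002]
ft_force: [0.7, -0.2, 0.3]
opening: 0.0852
gripper_force: 0.0
t 9.47 nest [123.8 266.6  84.3] yawerr 0.3137 tilt [-0.0014  0.    ] F [ 0.7 -0.2  0.3] op 85.2
turn fix [-0.0004  0.0014 -0.    ] q6 2.857
cm tool [ 0.08 -0.01  2.03]
```

```bash
python3 -m pendant '[{"fingers":-1,"linear":[0.05,0,2],"turn":[0,0,0]},{"fingers":-1,"linear":[0,0,0],"turn":[0,0,0]},{"fingers":0,"linear":[0,0,0],"turn":[0,0,0]},{"fingers":0,"linear":[0,0,0],"turn":[0,0,0]},{"fingers":1,"linear":[0,0,0],"turn":[0,0,0]}]';python3 -m pendant '[{"fingers":1,"linear":[0,0,0],"turn":[0,0,0]},{"fingers":1,"linear":[0,0,0],"turn":[0,0,0]}]'; python3 -c "
from h import *
st()"
```

```text
clock: 10.1
tcp_pos: [0.6502, 0.0664, 0.0652]
tool_rot: [-3.115, -0.404, -0.0]
ft_force: [0.1, -0.4, 0.9]
opening: 0.037
gripper_force: 59.7
clock: 10.35
tcp_pos: [0.6501, 0.0664, 0.0652]
tool_rot: [3.115, 0.404, 0.0]
ft_force: [-0.6, 1.2, 5.7]
opening: 0.0372
gripper_force: 60.2
t 10.35 nest [124.7 266.6  65.2] yawerr 0.3136 tilt [0.0001 0.    ] F [-0.6  1.2  5.7] op 37.2
turn fix [ 0.     -0.0001 -0.    ] q6 2.857
```

```bash
python3 -m pendant '[{"fingers":1,"linear":[0,0,-1],"turn":[0,0,0]},{"fingers":1,"linear":[0,0,-2.5],"turn":[0,0,0]},{"fingers":1,"linear":[0,0,-2.5],"turn":[0,0,0]},{"fingers":1,"linear":[0,0,0],"turn":[0,0,0]}]'; python3 -c "
from h import *
st();delta([-.078,-.04,.126])"
```

```text
clock: 10.85
tcp_pos: [0.6507, 0.0663, 0.1262]
tool_rot: [3.115, 0.404, 0.003]
ft_force: [0.4, -1.0, -1.8]
opening: 0.0373
gripper_force: 60.5
t 10.85 nest [125.3 266.6 126.2] yawerr 0.3136 tilt [ 0.0021 -0.0001] F [ 0.4 -1.  -1.8] op 37.3
turn fix [ 0.0006 -0.002  -0.    ] q6 2.857
cm tool [-2.880e+01  2.289e+01 -2.000e-02]
```

```bash
python3 -m pendant '[{"fingers":1,"linear":[-2.4,1.9,0],"turn":[0,0,0]},{"fingers":1,"linear":[-3.2,2.54,0],"turn":[0,0,0]},{"fingers":1,"linear":[-3.2,2.54,0],"turn":[0,0,0]},{"fingers":1,"linear":[-3.2,2.54,0],"turn":[0,0,0]},{"fingers":1,"linear":[-3.2,2.54,0],"turn":[0,0,0]}]'>/dev/null; python3 -m pendant '[{"fingers":1,"linear":[-3.2,2.54,0],"turn":[0,0,0]},{"fingers":1,"linear":[-3.2,2.54,0],"turn":[0,0,0]},{"fingers":1,"linear":[-3.2,2.54,0],"turn":[0,0,0]},{"fingers":1,"linear":[-2.5,2,0],"turn":[0,0,0]},{"fingers":1,"linear":[-1.5,1.2,0],"turn":[0,0,0]}]'>/dev/null; python3 -m pendant '[{"fingers":1,"linear":[0,0,0],"turn":[0,0,0.15]},{"fingers":1,"linear":[0,0,0],"turn":[0,0,0.15]},{"fingers":1,"linear":[0,0,0],"turn":[0,0,0]},{"fingers":1,"linear":[0,0,0],"turn":[0,0,0]}]'; python3 -c "
from h import *
st(P[2]);delta([-.078,-.04,.0732])"
```

```text
clock: 12.6
tcp_pos: [0.4295, -0.2281, 0.1241]
tool_rot: [-3.141, 0.061, 0.003]
ft_force: [-0.3, 0.8, -2.4]
opening: 0.0369
gripper_force: 60.5
t 12.6 nest [-79.2 -39.7 124.1] yawerr 0.0169 tilt [-0.002   0.0005] F [-0.3  0.8 -2.4] op 36.9
turn fix [-0.0004  0.002   0.0169] q6 2.52
cm tool [0.13 0.03 5.09]
```

```bash
python3 -m pendant '[{"fingers":1,"linear":[0.1,0,0],"turn":[0,0,0.017]},{"fingers":1,"linear":[0,0,2.5],"turn":[0,0,0]},{"fingers":1,"linear":[0,0,2],"turn":[0,0,0]},{"fingers":1,"linear":[0,0,0],"turn":[0,0,0]},{"fingers":1,"linear":[0,0,0],"turn":[0,0,0]}]'; python3 -c "
from h import *
st(P[2]);delta([-.078,-.04,.073]);shot('top','t3');shot('scene','s3')
a=cv2.imread('pics/t3.png')[200:300,270:370];b=cv2.imread('pics/s3.png')[170:270,260:360]
cv2.imwrite('pics/c3.png',cv2.resize(np.hstack([a,b]),None,fx=4,fy=4,interpolation=2))"
```

```text
clock: 13.22
tcp_pos: [0.431, -0.2286, 0.0803]
tool_rot: [3.14, -0.092, -0.001]
ft_force: [0.5, -0.2, -1.9]
opening: 0.0369
gripper_force: 60.6
t 13.22 nest [-77.7 -40.1  80.3] yawerr -0.0031 tilt [-0.0007 -0.0004] F [ 0.5 -0.2 -1.9] op 36.9
turn fix [ 0.0004  0.0007 -0.0031] q6 2.541
cm tool [-0.03 -0.01  0.73]
```

View pics/c3.png

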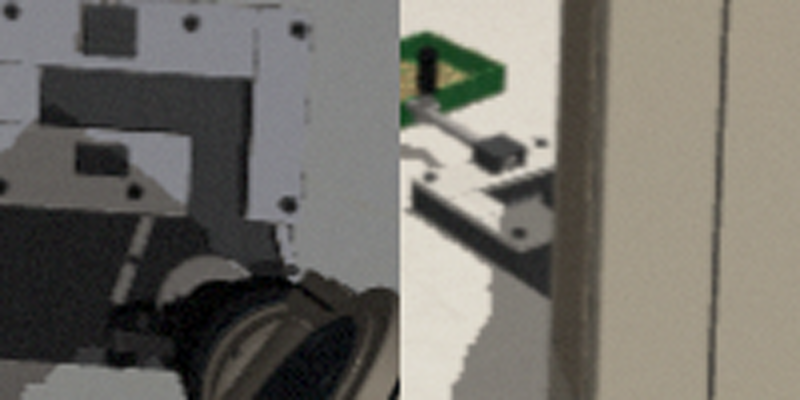

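```bash
python3 - <<'E'
from h import *
from scipy.ndimage import map_coordinates
im=cv2.imread("pics/t3.png"); g=cv2.GaussianBlur(cv2.cvtColor(im,6).astype(float),(0,0),.7)
th=np.radians(np.arange(-15,60,5))  # nest angle: 0=+x, 90=+y
def val(c,r): 
    q=topix("top",[n2w([c[0]+r*np.cos(t),c[1]+r*np.sin(t),.0231]) for t in th]); return map_coordinates(g,[q[:,1],q[:,0]],order=1)
best=[]
for x in np.arange(-.086,-.068,.0005):
  for y in np.arange(-.048,-.030,.0005):
    best.append((np.mean(val((x,y),.0265)-val((x,y),.0295)),x,y))
best.sort(reverse=True); print(np.round(best[:6],4))
b=cv2.resize(im[240:290,290:350],None,fx=8,fy=8,interpolation=2)
for t in np.arange(0,6.28,.1):
    q=(topix("top",[n2w([best[0][1]+.028*np.cos(t),best[0][2]+.028*np.sin(t),.0231])])[0]-(290,240)+.5)*8; cv2.circle(b,tuple(q.astype(int)),1,(0,0,255),-1)
cv2.imwrite("pics/c4.png",b)
E
```

```text
[[31.3399 -0.0775 -0.039 ]
 [31.3373 -0.0775 -0.0385]
 [31.1515 -0.078  -0.038 ]
 [31.1045 -0.0775 -0.0395]
 [31.095  -0.078  -0.0385]
 [31.069  -0.0775 -0.038 ]]
```

View pics/c4.png

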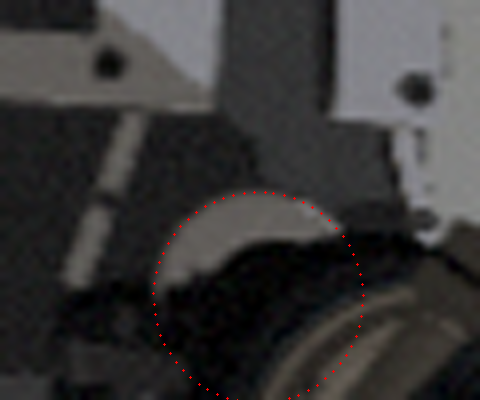

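```bash
python3 -m pendant '[{"fingers":1,"linear":[0,0.05,0.65],"turn":[0,0,0]},{"fingers":1,"linear":[0,0,0],"turn":[0,0,0]},{"fingers":1,"linear":[1.5,0,0],"turn":[0,0,0]},{"fingers":1,"linear":[1.5,0,0],"turn":[0,0,0]},{"fingers":1,"linear":[0,0,0],"turn":[0,0,0]}]'; python3 -c "
from h import *
st(P[2]);delta([.03,-.0405,.073])"
```

```text
clock: 13.95
tcp_pos: [0.4621, -0.2309, 0.073]
tool_rot: [3.14, -0.091, -0.001]
ft_force: [-0.3, -0.0, -2.1]
opening: 0.037
gripper_force: 60.7
t 13.95 nest [-46.5 -40.6  73. ] yawerr -0.0024 tilt [-0.0007 -0.0003] F [-0.3 -0.  -2.1] op 37.0
turn fix [ 0.0003  0.0007 -0.0024] q6 2.574
cm tool [ 7.65 -0.03 -0.01]
```

```bash
python3 -m pendant '[{"fingers":1,"linear":[1,0,0],"turn":[0,0,0]},{"fingers":1,"linear":[1,0,0],"turn":[0,0,0]},{"fingers":1,"linear":[1,0,0],"turn":[0,0,0]},{"fingers":1,"linear":[1,0,0],"turn":[0,0,0]},{"fingers":1,"linear":[0,0,0],"turn":[0,0,0]}]'; python3 -c "
from h import *
st(P[2]);delta([.03,-.0405,.073])"
```

```text
clock: 14.58
tcp_pos: [0.5012, -0.2331, 0.0729]
tool_rot: [3.14, -0.092, -0.002]
ft_force: [-0.3, 0.6, -2.4]
opening: 0.0371
gripper_force: 60.7
t 14.57 nest [ -7.3 -40.6  72.9] yawerr -0.003 tilt [-0.0011 -0.    ] F [-0.3  0.6 -2.4] op 37.1
turn fix [ 0.0001  0.0011 -0.003 ] q6 2.613
cm tool [ 3.73 -0.03 -0.02]
```

```bash
python3 -m pendant '[{"fingers":1,"linear":[1,0,0],"turn":[0,0,0]},{"fingers":1,"linear":[1,0,0],"turn":[0,0,0]},{"fingers":1,"linear":[1,0,0],"turn":[0,0,0]},{"fingers":1,"linear":[0.7,0,0],"turn":[0,0,0]},{"fingers":1,"linear":[0,0,0],"turn":[0,0,0]}]'; python3 -c "
from h import *
st(P[2]);delta([.03,-.0405,.073])"
```

```text
clock: 15.2
tcp_pos: [0.5379, -0.2352, 0.0728]
tool_rot: [3.14, -0.092, -0.002]
ft_force: [-0.2, -0.3, -1.9]
opening: 0.0373
gripper_force: 60.7
t 15.2 nest [ 29.4 -40.7  72.8] yawerr -0.0031 tilt [-0.0014  0.    ] F [-0.2 -0.3 -1.9] op 37.3
turn fix [ 0.0001  0.0014 -0.0031] q6 2.646
cm tool [ 0.06 -0.02 -0.02]
```

```bash
python3 -m pendant '[{"fingers":1,"linear":[0.05,-0.8,0],"turn":[0,0,0]},{"fingers":1,"linear":[0,-1,0],"turn":[0,0,0]},{"fingers":1,"linear":[0,-1,0],"turn":[0,0,0]},{"fingers":1,"linear":[0,-1,0],"turn":[0,0,0]},{"fingers":1,"linear":[0,0,0],"turn":[0,0,0]}]'; python3 -c "
from h import *
st(P[2]);delta([.030,.045,.0725])"
```

```text
clock: 15.82
tcp_pos: [0.5402, -0.1963, 0.0731]
tool_rot: [-3.14, 0.091, 0.002]
ft_force: [0.1, -0.2, -2.4]
opening: 0.037
gripper_force: 60.7
t 15.82 nest [29.6 -1.8 73.1] yawerr -0.0022 tilt [-0.0012  0.    ] F [ 0.1 -0.2 -2.4] op 37.0
turn fix [ 0.      0.0012 -0.0022] q6 2.705
cm tool [ 0.03 -4.68  0.06]
```

```bash
python3 -m pendant '[{"fingers":1,"linear":[0.02,-1,0],"turn":[0,0,0]},{"fingers":1,"linear":[0,-1.2,0],"turn":[0,0,0]},{"fingers":1,"linear":[0,-1.2,0],"turn":[0,0,0]},{"fingers":1,"linear":[0,-1,0],"turn":[0,0,0]},{"fingers":1,"linear":[0,0,0],"turn":[0,0,0]}]'; python3 -c "
from h import *
st(P[2]);delta([.030,.045,.0725])"
```

```text
clock: 16.45
tcp_pos: [0.543, -0.1525, 0.073]
tool_rot: [-3.14, 0.091, 0.002]
ft_force: [0.8, 0.1, -2.7]
opening: 0.0373
gripper_force: 60.7
t 16.45 nest [29.9 42.1 73. ] yawerr -0.0022 tilt [-0.0013  0.0001] F [ 0.8  0.1 -2.7] op 37.3
turn fix [-0.      0.0013 -0.0022] q6 2.777
cm tool [ 0.01 -0.29  0.05]
```

Approach the end gently, feeling for the stop.

```bash
python3 -m pendant '[{"fingers":1,"linear":[0,-0.2,0],"turn":[0,0,0]},{"fingers":1,"linear":[0,-0.15,0],"turn":[0,0,0]},{"fingers":1,"linear":[0,0,0],"turn":[0,0,0]},{"fingers":1,"linear":[0,0,0],"turn":[0,0,0]}]'; python3 -c "
from h import *
st(P[2]);delta([.030,.045,.0725])"
```

```text
clock: 16.95
tcp_pos: [0.5432, -0.1501, 0.0729]
tool_rot: [3.14, -0.093, -0.002]
ft_force: [-0.1, 0.1, -1.3]
opening: 0.037
gripper_force: 60.7
t 16.95 nest [29.9 44.6 72.9] yawerr -0.0037 tilt [-0.0013  0.    ] F [-0.1  0.1 -1.3] op 37.0
turn fix [ 0.0001  0.0013 -0.0037] q6 2.783
cm tool [ 0.01 -0.04  0.04]
```

```bash
python3 -m pendant '[{"fingers":1,"linear":[0,-0.1,0],"turn":[0,0,0]},{"fingers":1,"linear":[0,-0.1,0],"turn":[0,0,0]},{"fingers":1,"linear":[0,0,0],"turn":[0,0,0]}]'; python3 -c "
from h import *
st(P[2])"
```

```text
clock: 17.32
tcp_pos: [0.5433, -0.1486, 0.0731]
tool_rot: [3.139, -0.093, -0.002]
ft_force: [-0.4, -5.8, -3.0]
opening: 0.0372
gripper_force: 60.6
t 17.32 nest [30.  46.  73.1] yawerr -0.0039 tilt [-0.0013 -0.0015] F [-0.4 -5.8 -3. ] op 37.2
turn fix [ 0.0016  0.0012 -0.0039] q6 2.786
```

Stop felt exactly 1 mm beyond the seat. Back off, lower, release, lift.

```bash
python3 -m pendant '[{"fingers":1,"linear":[0,0.1,0],"turn":[0,0,0]},{"fingers":1,"linear":[0,0,0.15],"turn":[0,0,0]},{"fingers":1,"linear":[0,0,0],"turn":[0,0,0]},{"fingers":1,"linear":[0,0,0],"turn":[0,0,0]}]'; python3 -c "
from h import *
st(P[2])";python3 -m pendant '[{"fingers":-1,"linear":[0,0,0],"turn":[0,0,0]},{"fingers":-1,"linear":[0,0,0],"turn":[0,0,0]},{"fingers":-1,"linear":[0,0,0],"turn":[0,0,0]},{"fingers":-1,"linear":[0,0,0],"turn":[0,0,0]},{"fingers":-1,"linear":[0,0,-2],"turn":[0,0,0]}]' >/dev/null; python3 -m pendant '[{"fingers":-1,"linear":[0,0,-4],"turn":[0,0,0]},{"fingers":-1,"linear":[0,0,-4.5],"turn":[0,0,0]},{"fingers":-1,"linear":[0,0,0],"turn":[0,0,0]}]';  python3 -c "
from h import *
st(P[2]); delta([.1505,.024,.176])"
```

```text
clock: 17.82
tcp_pos: [0.5433, -0.1488, 0.0714]
tool_rot: [-3.14, 0.093, 0.002]
ft_force: [-1.2, -1.7, -3.7]
opening: 0.0372
gripper_force: 60.8
t 17.82 nest [30.  45.8 71.4] yawerr -0.0033 tilt [-0.0014  0.0001] F [-1.2 -1.7 -3.7] op 37.2
turn fix [ 0.      0.0014 -0.0033] q6 2.784
clock: 18.82
tcp_pos: [0.5448, -0.1495, 0.18]
tool_rot: [3.138, -0.093, 0.007]
ft_force: [0.1, 0.7, -0.4]
opening: 0.0855
gripper_force: 0.0
t 18.82 nest [ 31.6  45.3 180. ] yawerr -0.0033 tilt [ 0.0045 -0.0025] F [ 0.1  0.7 -0.4] op 85.5
turn fix [ 0.0022 -0.0046 -0.0034] q6 2.784
cm tool [11.9   2.08  0.46]
```

```bash
python3 -m pendant '[{"fingers":-0.4,"linear":[4,0.7,0],"turn":[0,0,0]},{"fingers":-0.4,"linear":[4,0.7,0],"turn":[0,0,0]},{"fingers":-0.4,"linear":[3.9,0.7,0],"turn":[0,0,0]},{"fingers":-0.4,"linear":[0,0,0],"turn":[0,0,0]},{"fingers":-0.4,"linear":[0,0,4],"turn":[0,0,0]}]'>/dev/null; python3 -m pendant '[{"fingers":-0.4,"linear":[0,0,2],"turn":[0,0,0]},{"fingers":-0.4,"linear":[0,0,0],"turn":[0,0,0]},{"fingers":-0.4,"linear":[0,0,0],"turn":[0,0,0]}]';  python3 -c "
from h import *
st(P[2]); delta([.1505,.024,.065]);shot('scene','s5');a=cv2.imread('pics/s5.png')[150:260,225:335];shot('top','t5');b=cv2.imread('pics/t5.png')[160:270,250:360]
cv2.imwrite('pics/c5.png',cv2.resize(np.hstack([a,b]),None,fx=3.6,fy=3.6,interpolation=2))"
```

```text
clock: 19.82
tcp_pos: [0.6608, -0.1769, 0.1173]
tool_rot: [3.14, -0.093, -0.001]
ft_force: [-0.3, 0.6, -0.2]
opening: 0.0598
gripper_force: 0.0
t 19.82 nest [148.9  24.3 117.3] yawerr -0.0034 tilt [-0.0005 -0.0003] F [-0.3  0.6 -0.2] op 59.8
turn fix [ 0.0004  0.0005 -0.0034] q6 2.817
cm tool [0.17 0.03 5.23]
```

View pics/c5.png

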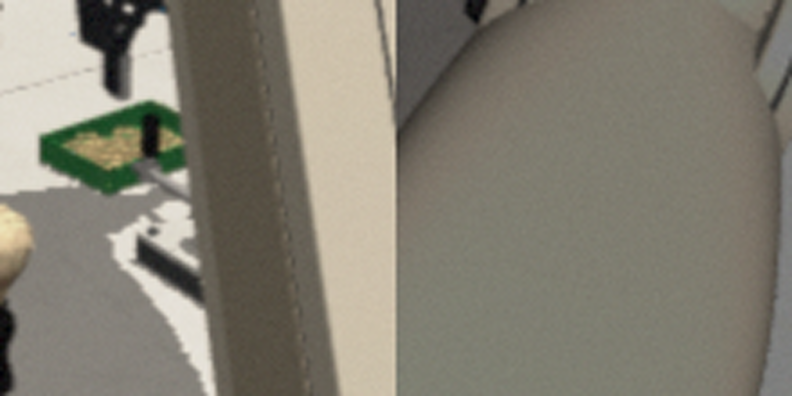

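```bash
python3 -m pendant '[{"fingers":-0.4,"linear":[0.2,0,2.5],"turn":[0,0,0]},{"fingers":-0.4,"linear":[0,0,2.7],"turn":[0,0,0]},{"fingers":-0.4,"linear":[0,0,0],"turn":[0,0,0]},{"fingers":1,"linear":[0,0,0],"turn":[0,0,0]},{"fingers":1,"linear":[0,0,0],"turn":[0,0,0]}]'>/dev/null; python3 -m pendant '[{"fingers":1,"linear":[0,0,0],"turn":[0,0,0]},{"fingers":1,"linear":[0,0,0],"turn":[0,0,0]},{"fingers":1,"linear":[0,0,0],"turn":[0,0,0]}]';  python3 -c "
from h import *
st(P[2])"
```

```text
clock: 20.92
tcp_pos: [0.6634, -0.1769, 0.0659]
tool_rot: [3.14, -0.092, 0.002]
ft_force: [-0.7, 1.7, 5.6]
opening: 0.0145
gripper_force: 58.6
t 20.93 nest [151.5  24.5  65.9] yawerr -0.0032 tilt [ 0.0009 -0.0003] F [-0.7  1.7  5.6] op 14.5
turn fix [ 0.0003 -0.001  -0.0032] q6 2.818
```

```bash
python3 -m pendant '[{"fingers":1,"linear":[-1,0,0],"turn":[0,0,0]},{"fingers":1,"linear":[-1.1,0,0],"turn":[0,0,0]},{"fingers":1,"linear":[-1.1,0,0],"turn":[0,0,0]},{"fingers":1,"linear":[-1.0,0,0],"turn":[0,0,0]},{"fingers":1,"linear":[0,0,0],"turn":[0,0,0]}]';  python3 -c "
from h import *
st(P[2])"
```

```text
clock: 21.55
tcp_pos: [0.6205, -0.1747, 0.0658]
tool_rot: [3.14, -0.093, -0.0]
ft_force: [-2.7, 0.6, 8.7]
opening: 0.0141
gripper_force: 59.3
t 21.55 nest [108.5  24.3  65.8] yawerr -0.0037 tilt [-0.0001 -0.0007] F [-2.7  0.6  8.7] op 14.1
turn fix [ 0.0007  0.0001 -0.0037] q6 2.797
```

```bash
python3 -m pendant '[{"fingers":1,"linear":[-0.2,0,0],"turn":[0,0,0]},{"fingers":1,"linear":[-0.2,0,0],"turn":[0,0,0]},{"fingers":1,"linear":[0,0,0],"turn":[0,0,0]}]';  python3 -c "
from h import *
st(P[2])"; python3 -m pendant '[{"fingers":1,"linear":[-0.15,0,0],"turn":[0,0,0]},{"fingers":1,"linear":[0,0,0],"turn":[0,0,0]}]';  python3 -c "
from h import *
st(P[2])"
```

```text
clock: 21.92
tcp_pos: [0.6186, -0.1745, 0.0658]
tool_rot: [3.14, -0.092, 0.005]
ft_force: [5.9, 0.7, 3.9]
opening: 0.0144
gripper_force: 58.8
t 21.93 nest [106.6  24.3  65.8] yawerr -0.0031 tilt [ 0.0032 -0.0008] F [5.9 0.7 3.9] op 14.4
turn fix [ 0.0006 -0.0032 -0.0031] q6 2.795
clock: 22.18
tcp_pos: [0.6185, -0.1745, 0.0659]
tool_rot: [3.14, -0.092, 0.009]
ft_force: [12.1, 0.7, 1.4]
opening: 0.014
gripper_force: 58.6
t 22.18 nest [106.5  24.3  65.9] yawerr -0.0029 tilt [ 0.0058 -0.0009] F [12.1  0.7  1.4] op 14.0
turn fix [ 0.0006 -0.0059 -0.0029] q6 2.794
```

Bolt home (45.0 mm travel, stop felt). Release, lift and swing away to check.

```bash
python3 -m pendant '[{"fingers":1,"linear":[0.25,0,0],"turn":[0,0,0]},{"fingers":-0.4,"linear":[0,0,0],"turn":[0,0,0]},{"fingers":-0.4,"linear":[0,0,0],"turn":[0,0,0]},{"fingers":-0.4,"linear":[0,0,-3],"turn":[0,0,0]},{"fingers":-0.4,"linear":[0,0,-4],"turn":[0,0,0]}]'>/dev/null; python3 -m pendant '[{"fingers":-0.4,"linear":[0,0,-5],"turn":[0,0,0]},{"fingers":-0.4,"linear":[0,0,-5],"turn":[0,0,0]},{"fingers":-0.4,"linear":[-5,3.5,0],"turn":[0,0,0]},{"fingers":-0.4,"linear":[-5,3.5,0],"turn":[0,0,0]},{"fingers":-0.4,"linear":[-5,3.5,0],"turn":[0,0,0]}]'>/dev/null; python3 -m pendant '[{"fingers":-0.4,"linear":[-5,4,0],"turn":[0,0,0]},{"fingers":-0.4,"linear":[-5,4,0],"turn":[0,0,0]},{"fingers":-0.4,"linear":[-5,4,0],"turn":[0,0,0]},{"fingers":-0.4,"linear":[-5,4,0],"turn":[0,0,0]},{"fingers":-0.4,"linear":[-5,4,0],"turn":[0,0,0]}]';  python3 -c "
from h import *
st(P[2]);shot('scene','s6');a=cv2.imread('pics/s6.png')[150:260,225:335];shot('top','t6');b=cv2.imread('pics/t6.png')[160:270,250:360]
for n,im,o in(('scene',a,(225,150)),('top',b,(250,160))):
  print(n,[(q['score'],np.round(w2n(toworld(n,q['centre'],.006))*1000,1)) for q in place_of(n,'handle_puck')[:1]], [(q['score'],np.round(w2n(toworld(n,q['centre'],.065))*1000,1)) for q in place_of(n,'bolt_grip')[:1]])
im=cv2.resize(np.hstack([a,b]),None,fx=3.6,fy=3.6,interpolation=2)
for k,n,o in((0,'scene',(225,150)),(110,'top',(250,160))):
  for X in([.03,.045,.101],[.105,.024,.081]):
    q=(topix(n,[n2w(X)])[0]-o+(k+.5,.5))*3.6; cv2.circle(im,tuple(q.astype(int)),2,(0,0,255),-1)
cv2.imwrite('pics/c6.png',im)"
```

```text
clock: 24.05
tcp_pos: [0.2051, -0.4515, 0.235]
tool_rot: [3.14, -0.093, -0.002]
ft_force: [0.6, -0.5, -0.1]
opening: 0.0601
gripper_force: 0.0
t 24.05 nest [-290.9 -275.2  235. ] yawerr -0.0036 tilt [-0.0012 -0.0002] F [ 0.6 -0.5 -0.1] op 60.1
turn fix [ 0.0003  0.0012 -0.0036] q6 1.888
scene [(0.88, array([41.8, 36.5,  6. ]))] [(0.65, array([124.9,   8.9,  65. ]))]
top [(0.53, array([27.7, 46.8,  6. ]))] [(0.54, array([106.8,  31.2,  65. ]))]
```

View pics/c6.png

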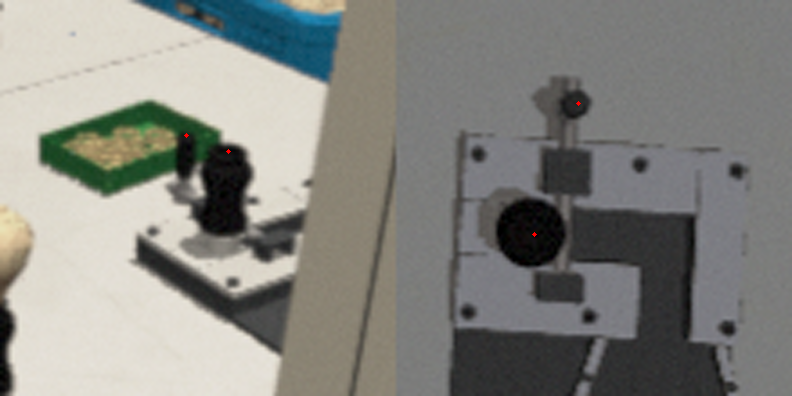

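The handle stands upright at the slot's end (top view dot at (534,234) on its centre), and the bolt's grip is at home (578,103) with the bolt across the slot behind it.

```bash
python3 -c "
from h import *
print(ctrl.close_job())"
```

```text
the job is handed in; nothing more can be done
None
```

The empty handle stands upright at the end of the slot with the bolt fully home behind it and the robot clear. I handed the job in at about 24 s; the hand-in gave no pass or fail verdict.

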